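# Show the label of the notched test tile

### The job

Of the three white glaze test tiles standing in the wooden rack, only one has a corner notched out; the notch marks its bare end, and the label is on one face of that end. Lift that tile out by its glazed end, without pinching the bare end, and hold it about 15 cm above the table with the label over the grey photo card, its long edges level and the label face turned up, leaning back to about 45 degrees or flatter, for the overhead camera. Finish while still holding it there, and leave the other tiles and everything else where they are.

Things in the scene. Friction and masses are not known exactly. Their poses are not given: they have to be found in the camera images.
- tile_centre (a point): Centre of the notched tile: fired clay, white glaze with a matt grey bare end, 110 x 10 x 50 mm (x, y, z), 110 g, on its long edge in a rack slot, top edge 62 mm above the table. x points to its bare, notched end; z is up in the rack; y points out of the label face. Glaze covers x = -55 to +15 mm; the bare strip, x = +15 to +55 mm, is not to be pinched.
- notch (a point): Middle of the notch, a 14 x 14 mm square cut out of the tile's upper corner at the bare end, at x = +48, z = +18 mm from the tile's centre (axes as for the tile). Looking straight at the label face with the notch at the top, the notched end is on the left.
- label (a point): The middle of the label, a ruled paper-white patch 30 x 28 mm on the tile's y face in the bare strip: at x = +35, y = +5, z = -6 mm from the tile's centre. Axes as for the tile. Only the notched tile has a label.
- blank_a_centre (a point): One of two tiles without a notch or label, otherwise the same size and look as the notched tile, in another slot; the point is its centre, x along its length, z up.
- blank_b_centre (a point): The other tile without a notch, as the one before.
- rack: Fixed wooden rack at any yaw: base 130 (x) x 150 (y) x 12 mm; three slots along its x, 50 mm apart, each 13 mm wide between ribs 90 mm long, 8 mm thick, tops 24 mm above the table. The tiles stand on the base, bare to the fingers above 24 mm, 40 mm free between neighbours. Origin: middle of the underside.
- card: Fixed grey photo card 180 x 180 x 3 mm lying on the table; origin: middle of its underside, z up, x and y along its sides. Rack and card lie one to the left and one to the right.
- brush: Bystander, to be left alone: a wooden brush 170 mm long lying on the table between rack and card. Origin: on its underside.
- kiln_post: Bystander, to be left alone: a short plaster-white tube, 40 mm across, 50 mm high, standing beyond the rack and card. Origin: on its underside.
- bowl: Bystander, to be left alone: a terracotta bowl 100 mm across, 45 mm high, at the far left. Origin: on its underside.
- paint: Bystander, to be left alone: a blue paint bottle with a white cap, 54 mm across, 160 mm high, at the far right. Origin: on its underside.
- bucket: Bystander, to be left alone: a blue bucket 140 mm across, 120 mm high, at the left. Origin: on its underside.
- glaze: Bystander, to be left alone: a white jar 72 mm across, 90 mm high, at the left. Origin: on its underside.
- wood_knife: Bystander, to be left alone: a flat wooden modelling tool 200 mm long lying at the right. Origin: on its underside.
There are look-alikes about, which are no part of the job. Leave any blue or yellow look-alike of the part that bears tile_centre alone.

How it is judged (in metres and radians):
On the way:
1. the notched tile is lifted clear of the rack in the fingers (height (world z) of tile_centre above 0.075 m and contact force between the fingers and tile above 0.5 N and contact force between tile and rack below 0.05 N), for 0.2 s.
At the end, for the whole second after the job is handed in: The fingers hold the notched tile still by its glazed part, its centre 9 to 25 cm above the table, the label's middle over the card, the label face at most 55 degrees from straight up, the long edges within 17 degrees of level; the other two tiles are within 20 mm of where they stood (contact force between the fingers and tile above 0.5 N and height (world z) of tile_centre between 0.09 and 0.25 m and x of label in the frame of card between -0.09 and 0.09 m and y of label in the frame of card between -0.09 and 0.09 m and angle between tile_centre's own y axis and vertical below 0.96 rad and angle between tile_centre's own x axis and vertical between 1.27 and 1.87 rad and x of the grasp point in the frame of tile_centre below 0.008 m and linear speed of tile below 0.03 m/s and distance of each of blank_a_centre, blank_b_centre from where it was at the start of the episode below 0.02 m); the arm keeps its last pose, push and grip.
It fails at once if the fingers pinch the bare, labelled end of the notched tile (contact force between the fingers and tile above 0.5 N and x of the grasp point in the frame of tile_centre above 0.008 m).
It fails at once if a tile without a notch is moved by more than 20 mm (distance of any of blank_a_centre, blank_b_centre from where it was at the start of the episode above 0.02 m).
It fails at once if one of the other things on the table is moved by more than 30 mm (distance of any of brush, kiln_post, bowl, paint, bucket, glaze, wood_knife from where it was at the start of the episode above 0.03 m).
It also fails if it takes over 29 s, if anything falls off the work surface, if the arm or the gripper's body presses on something with over 40 N, if the wrist force passes 120 N, or if a joint passes its speed limit or range.

### The arm

A 6-joint arm with a two-finger parallel gripper is mounted at the origin on the work surface. World frame = base frame: x ahead of the robot, y to its left, z up, the work surface at z = 0. Lengths are in mm, angles in rad, forces in N, time in s.
With the tool pointing down it reaches from about 350 to 875 mm from the base axis. Payload 4.2 kg.
Tool frame: the origin (TCP) lies midway between the tips of the shut fingers; the grasp point (between the pads) lies 19 mm behind it; z points along the fingers, y is the line along which they close (so a half turn about z gives the same grasp; the last joint's range is limited). The gripper opens to 85 mm and grips with 20 to 120 N. Pads are 22 mm wide; open, the fingers measure 114 mm over their backs; the gripper's body (76 mm by 85 mm) begins 54 mm behind the grasp point. The pads swing forward as they close: fully open they stand 13 mm farther back than shut.
Start: joints at [-0.851, 0.385, 0.008, 0, -1.194, -0.259], TCP at [277.927, -559.782, 231.312] pointing down, gripper open.
Joint ranges: [-3.14, 3.14], [-1.21, 2.06], [-1.07, 1.41], [-3.16, 2.05], [-2.99, -0.16], [-3.1, 3.1]. Speed limits (rad/s): [2.79, 2.79, 3.14, 3.14, 3.14, 3.14].

### API

Orientations are given as a unit quaternion [x, y, z, w].
In Python, from bench import arm gives the robot as it stands.
- The arm moves only by the tool send_rows, never from a script. Its argument "targets" is a list of rows, each an object of numbers: "gripper": the gripper command: -1 is fully open, 1 is shut, values between are in proportion; "x", "y", "z": the shift along the tool's x, y, z in cm; "ax", "ay", "az": the turn, a rotation vector about the tool's x, y, z in degrees. A call has 1 to 5 rows; each row shifts and turns the commanded pose from where the row before left it, along the tool's axes as they then stand; what a row does not reach is not made up. A row lasts 1/12 s, in which the tool goes at most 41.7 mm and 7.16 degrees, less where a joint would pass 70% of its speed; a pose out of reach is approached as far as the arm can. A call is refused whole if a number of a shift passes 4.17 or a number of a turn 7.16, either way. A call with a gripper value outside its range is refused whole. The fingers move at their own pace and stop on an object; the grip force is fixed at half the most. Time passes only in rows, so rows that do not move let the fingers close. It gives the time, the measured TCP pose, the force, the opening and the grip force at its end, in the units of the state.
- arm.read_state(): the state, without advancing time (a new reading comes with each control period).
- arm.get_image(name): name is "scene" or "top" or "wrist"; returns (picture, depth): 400x640x3 uint8, red, green, blue; 400x640 float32, mm along the optical axis (not along the pixel's ray), 0 where there is no reading.
- arm.camera_model(name): a dict with "fx", "fy", "cx", "cy" (pixels), "distortion" ([k1, k2, p1, p2, k3] as OpenCV has them; the pictures are not rectified), "cam_to_world" (4x4, takes a point from camera to world coordinates). Camera axes: x right, y down, z forward; pixel columns grow to the right and rows downward; lengths in mm; the calibration is good to about 2 mm. A picture is of the moment at which its call begins: read the wrist's pose just before it. camera_model takes no time and is no camera call; for the wrist camera it gives the pose at the moment of the call.
- arm.job_done(): hands the job in; it is judged then, once.
Trained networks look in the newest picture that a camera, given by its name, has taken for a name from the list of things; names that differ only in an ending like _2 or _b are one class to them, and where a whole thing is asked for, a point or a joint stands for the part that bears it (a point fixed in the world has none). Each returns a list of dicts, best first, with "score" (0 to 1); they miss things now and then, are a little off and sometimes report something else, mostly with a low value. They report only what shows in the picture. A call takes as long as a camera call. They do not tell look-alikes from the thing itself.
- arm.boxes_of(camera, thing): "rect" ([left, top, width, height] in pixels, round what is visible of it).
The state is a dict: "clock": time; "joints": joint angles; "joint_vel": joint speeds; "joint_efforts": joint torques, N m; "position": TCP position; "ee_rot": TCP orientation; "contact_force": force on the tool from outside, world axes, zero at the start; "wrist_torque": the same for the moment, N m; "gripper_width": finger opening in mm; "grasp_force": force on a finger pad.
Only numpy, scipy, OpenCV 4.12 (cv2) and the standard library are available. Lean on these libraries where they do the work, as an engineer would, in place of code of your own. Each camera call takes 0.05 s, during which the arm holds its last target. There are 200 camera calls.

## Working session

There is one attempt and no reset: what is moved stays moved. The work goes in short steps, Python scripts to look and compute and a tool call to move; the robot and the scene stay as the last step left them, time stands still between calls to the robot, and variables do not carry over. Pictures are saved under pics/ and viewed, at most 10 in all, crops included, and the job is handed in when it is done.

Besides the shell and the picture viewer there is one more tool, called as a command line: name --argument value ..., lists and objects as JSON in quotes. send_rows: Moves the arm, as the interface text tells. Its arguments: {"type":"object","properties":{"targets":{"type":"array"}},"required":["targets"]}

```bash
mkdir -p pics; ls; cat > h.py <<'E'
import numpy as np, cv2
from bench import arm
def get(name,save=None):
    m=arm.camera_model(name); im,d=arm.get_image(name)
    if save: cv2.imwrite('pics/'+save,im[:,:,::-1])
    return m,im,d
def world(m,uv,d):
    K=np.array([[m['fx'],0,m['cx']],[0,m['fy'],m['cy']],[0,0,1.]])
    n=cv2.undistortPoints(np.array(uv,float).reshape(-1,1,2),K,np.array(m['distortion'],float)).reshape(-1,2)
    d=np.atleast_1d(d)
    P=np.c_[n*d[:,None],d,np.ones(len(n))]
    return (P@np.array(m['cam_to_world']).T)[:,:3]
def cloud(m,d):
    v,u=np.mgrid[0:d.shape[0],0:d.shape[1]]
    return world(m,np.c_[u.ravel(),v.ravel()],d.ravel()).reshape(*d.shape,3)
E
python3 - <<'E'
from h import *
m,im,d=get('top','top.png')
for t in ['tile_centre','notch','label','rack','card','brush']:
    for b in arm.boxes_of('top',t)[:4]:
        r=b['rect']; u,v=r[0]+r[2]/2,r[1]+r[3]/2
        print(t,round(b['score'],2),np.round(r),world(m,[[u,v]],d[int(v),int(u)]).round())
get('scene','scene.png'); print(arm.read_state()['clock'])
E
```

```text
pics
tile_centre 0.82 [392. 184.  46.  24.] [[ 549. -222.   61.]]
tile_centre 0.68 [442. 307.  40.  24.] [[ 246. -340.   34.]]
tile_centre 0.58 [397. 274.  23.  43.] [[ 302. -207.   48.]]
tile_centre 0.58 [437. 108.  37.  27.] [[ 751. -335.   49.]]
notch 0.76 [396. 274.  21.  42.] [[ 303. -203.   46.]]
notch 0.68 [394. 188.  39.  22.] [[ 543. -218.   65.]]
notch 0.66 [442. 305.  41.  29.] [[ 247. -342.   40.]]
notch 0.63 [440. 112.  38.  25.] [[ 746. -343.   43.]]
label 0.96 [443. 307.  40.  26.] [[ 245. -341.   44.]]
label 0.74 [393. 190.  41.  16.] [[ 546. -219.   62.]]
label 0.67 [435. 109.  40.  26.] [[ 749. -330.   52.]]
label 0.66 [393. 272.  26.  46.] [[ 301. -205.   21.]]
rack 0.84 [372. 185.  67.  67.] [[ 496. -205.   32.]]
card 0.57 [201. 151.  88.  84.] [[559. 221.   4.]]
brush 0.72 [318. 177.  17.  66.] [[517.   1.  18.]]
0.4
```

View pics/top.png

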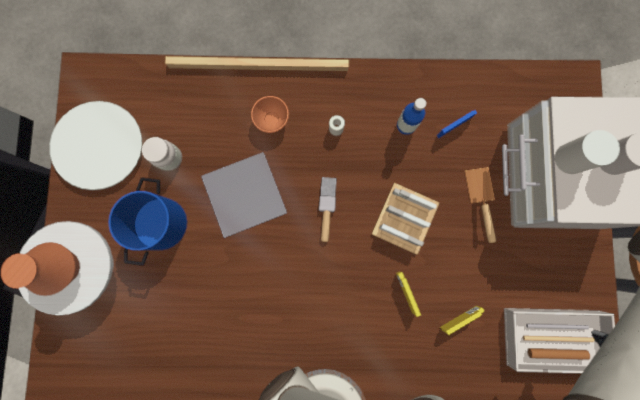

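View pics/scene.png

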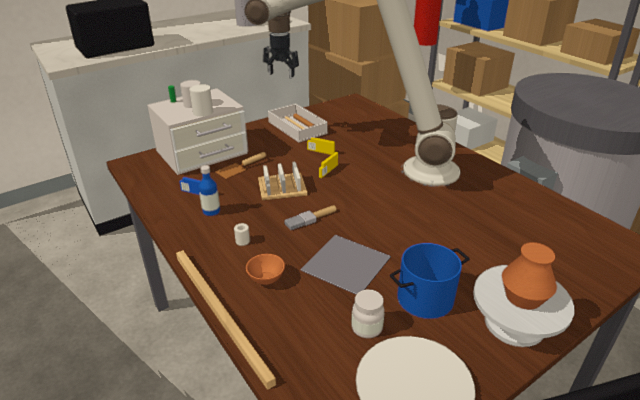

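The top view shows the rack at about (405,219) with three white tiles, the card at (244,195) and the brush at (327,208). The yellow look-alikes are at (408,294) and (462,320), and the blue one is at (457,123). Next I'll zoom in on the rack and work out the tool axes.

```bash
python3 - <<'E'
from h import *
from scipy.spatial.transform import Rotation as R
m,im,d=get('top')
c=im[175:260,360:450]; cv2.imwrite('pics/crop.png',cv2.resize(c[:,:,::-1],None,fx=6.5,fy=6.5,interpolation=cv2.INTER_CUBIC))
s=arm.read_state(); print(R.from_quat(s['ee_rot']).as_matrix().round(3), s['gripper_width'])
P=cloud(m,d)[175:260,360:450]
mk=((P[...,2]>48)&(P[...,2]<75)).astype(np.uint8)
n,l,st,ce=cv2.connectedComponentsWithStats(mk)
for i in range(1,n):
    if st[i,4]>20:
        q=P[l==i]; c0=q.mean(0); w,v=np.linalg.eigh(np.cov(q[:,:2].T)); a=v[:,1]; t=(q[:,:2]-c0[:2])@a
        print(st[i,4],c0.round(),np.degrees(np.arctan2(a[1],a[0])).round(),t.min().round(),t.max().round())
mc=arm.camera_model('wrist'); print(np.array(mc['cam_to_world']).round(2), mc['fx'])
E
```

```text
[[-0.896 -0.445 -0.   ]
 [-0.445  0.896  0.   ]
 [-0.     0.    -1.   ]] 85.27502331374384
211 [ 546. -225.   60.] 66.0 -51.0 57.0
217 [ 501. -204.   61.] 66.0 -55.0 55.0
206 [ 454. -188.   62.] 67.0 -54.0 55.0
[[-4.4000e-01  8.6000e-01  2.4000e-01  2.1779e+02]
 [ 9.0000e-01  4.3000e-01  1.2000e-01 -5.8900e+02]
 [ 0.0000e+00  2.7000e-01 -9.6000e-01  3.7461e+02]
 [ 0.0000e+00  0.0000e+00  0.0000e+00  1.0000e+00]] 344.7601720325899
```

View pics/crop.png

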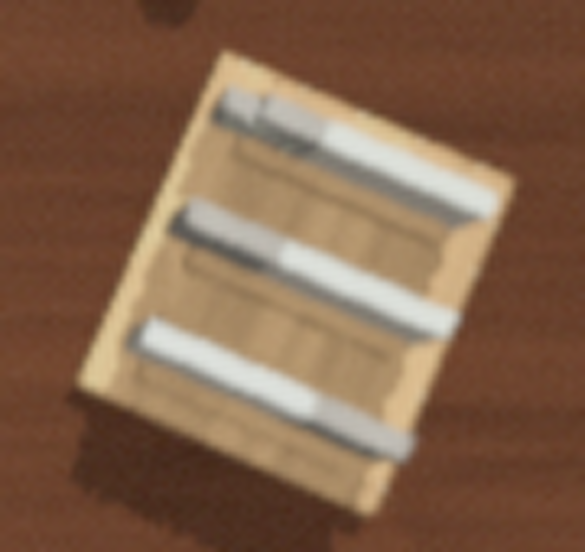

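Up close, the notch is on the far tile, at its left (+y) end. Its centre is near (546,-225), its x axis lies at 66° and the label face points toward the robot. I'll move above its glazed part.

send_rows --targets '[{"gripper": 0,"x": -3.7,"y": 1.7,"z": 0,"ax": 0,"ay": 0,"az": 0},{"gripper": 0,"x": -3.7,"y": 1.7,"z": 0,"ax": 0,"ay": 0,"az": 0},{"gripper": 0,"x": -3.7,"y": 1.7,"z": 0,"ax": 0,"ay": 0,"az": 0},{"gripper": 0,"x": -3.7,"y": 1.7,"z": 0,"ax": 0,"ay": 0,"az": 0},{"gripper": 0,"x": -3.7,"y": 1.7,"z": 0,"ax": 0,"ay": 0,"az": 0}]'

```text
clock: 0.87
position: [406.7, -399.9, 231.5]
ee_rot: [-0.228, 0.974, -0.0, 0.0]
contact_force: [1.3, -0.1, -0.5]
gripper_width: 42.8
grasp_force: 0.0
```

send_rows --targets '[{"gripper": 0,"x": -3.7,"y": 1.7,"z": 0,"ax": 0,"ay": 0,"az": 0},{"gripper": 0,"x": -3.7,"y": 1.7,"z": 0,"ax": 0,"ay": 0,"az": 0},{"gripper": 0,"x": -3.7,"y": 1.7,"z": 0,"ax": 0,"ay": 0,"az": 0},{"gripper": 0,"x": -3.7,"y": 1.7,"z": 0,"ax": 0,"ay": 0,"az": 0},{"gripper": 0,"x": -3.7,"y": 1.7,"z": 0,"ax": 0,"ay": 0,"az": 0}]'

```text
clock: 1.28
position: [534.7, -241.2, 231.7]
ee_rot: [-0.228, 0.974, -0.0, 0.0]
contact_force: [-0.1, -0.7, 0.2]
gripper_width: 42.9
grasp_force: 0.0
```

send_rows --targets '[{"gripper": 0,"x": 0,"y": 0,"z": 0,"ax": 0,"ay": 0,"az": -6.6},{"gripper": 0,"x": 0,"y": 0,"z": 0,"ax": 0,"ay": 0,"az": -6.6},{"gripper": 0,"x": 0,"y": 0,"z": 0,"ax": 0,"ay": 0,"az": -6.6},{"gripper": 0,"x": 0,"y": 0,"z": 0,"ax": 0,"ay": 0,"az": -6.6},{"gripper": 0,"x": 0,"y": 0,"z": 0,"ax": 0,"ay": 0,"az": -6.6}]'

```text
clock: 1.7
position: [533.8, -242.7, 231.3]
ee_rot: [-0.498, 0.867, 0.0, 0.0]
contact_force: [0.1, -0.9, 0.4]
gripper_width: 42.6
grasp_force: 0.0
```

send_rows --targets '[{"gripper": 0,"x": 0,"y": 0,"z": 0,"ax": 0,"ay": 0,"az": -6.6},{"gripper": 0,"x": 0,"y": 0,"z": 0,"ax": 0,"ay": 0,"az": 0},{"gripper": 0,"x": 0,"y": 0,"z": 0,"ax": 0,"ay": 0,"az": 0}]'

```text
clock: 1.95
position: [533.7, -243.0, 231.4]
ee_rot: [-0.543, 0.839, -0.0, 0.0]
contact_force: [-0.1, -0.2, 0.4]
gripper_width: 42.8
grasp_force: 0.0
```

```bash
python3 - <<'E'
from h import *
from scipy.spatial.transform import Rotation as R
s=arm.read_state(); m,im,d=get('wrist','w1.png')
M=R.from_quat(s['ee_rot']).as_matrix(); T=np.array(s['position']); print(np.round(s['joints'],3))
P=cloud(m,d)
mk=((P[...,2]>52)&(P[...,2]<72)&(abs(P[...,0]-500)<110)&(abs(P[...,1]+205)<110)).astype(np.uint8)
n,l,st,ce=cv2.connectedComponentsWithStats(mk)
for i in range(1,n):
    if st[i,4]>60:
        q=P[l==i]; q=q[q[:,2]>np.percentile(q[:,2],90)-4]; r=cv2.minAreaRect(q[:,:2].astype(np.float32)); b=cv2.boxPoints(r)
        c0=np.array(r[0]); w,v=np.linalg.eigh(np.cov(q[:,:2].T)); a=v[:,1]
        print(st[i,:5],c0.round(1),np.round(r[1],1),np.degrees(np.arctan2(a[1],a[0])).round(1),'z',np.percentile(q[:,2],[50,90]).round(1),
          'tool', (M.T@(np.r_[c0,60]-T)).round(1), 'axis tool',(M.T@np.r_[a,0]).round(3))
E
```

```text
[-0.151  0.319 -0.09  -0.    -1.161 -0.271]
[ 412  135   21  114 1520] [ 452.5 -186.5] [110.3  11.1] 66.7 z [62.8 63.7] tool [-18.2  97.3 171.3] axis tool [-1.     0.015  0.   ]
[ 362  139   16  114 1298] [ 500.1 -203.4] [109.9  10.3] 65.9 z [62.8 63.7] tool [-22.3  46.9 171.4] axis tool [-1.     0.001  0.   ]
[ 311  143   12  100 1067] [ 544.4 -226.9] [95.8 10. ] 66.7 z [62.8 63.7] tool [-19.1  -3.1 171.4] axis tool [-1.     0.015  0.   ]
```

View pics/w1.png

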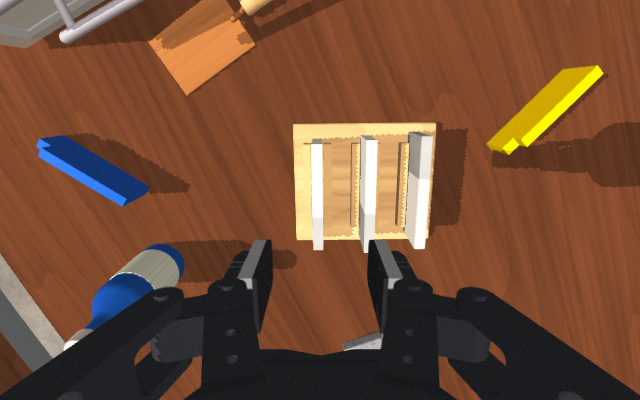

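The wrist view confirms the notched tile: it is the left one at column 317, with its top edge 14 mm short at the notched end. The TCP is at tile x ≈ -26, so it needs only a small correction before going down.

send_rows --targets '[{"gripper": 0,"x": -0.4,"y": -0.3,"z": 3,"ax": 0,"ay": 0,"az": 0.5},{"gripper": 0,"x": 0,"y": 0,"z": 3,"ax": 0,"ay": 0,"az": 0},{"gripper": 0,"x": 0,"y": 0,"z": 3,"ax": 0,"ay": 0,"az": 0},{"gripper": 0,"x": 0,"y": 0,"z": 3,"ax": 0,"ay": 0,"az": 0},{"gripper": 0,"x": 0,"y": 0,"z": 0,"ax": 0,"ay": 0,"az": 0}]'

```text
clock: 2.42
position: [533.8, -239.4, 105.1]
ee_rot: [-0.539, 0.842, 0.005, -0.004]
contact_force: [-1.8, 0.4, -1.0]
gripper_width: 42.6
grasp_force: 0.0
```

send_rows --targets '[{"gripper": 0,"x": 0,"y": 0,"z": 2,"ax": 0,"ay": 0,"az": 0},{"gripper": 0,"x": 0,"y": 0,"z": 2,"ax": 0,"ay": 0,"az": 0},{"gripper": 0,"x": 0,"y": 0,"z": 2,"ax": 0,"ay": 0,"az": 0},{"gripper": 0,"x": 0,"y": 0,"z": 2,"ax": 0,"ay": 0,"az": 0},{"gripper": 0,"x": 0,"y": 0,"z": 0,"ax": 0,"ay": 0,"az": 0}]'

```text
clock: 2.83
position: [536.4, -240.2, 29.1]
ee_rot: [-0.54, 0.842, 0.002, -0.002]
contact_force: [-0.4, 0.9, 0.1]
gripper_width: 42.5
grasp_force: 0.0
```

send_rows --targets '[{"gripper": 0.3,"x": 0,"y": 0,"z": 0,"ax": 0,"ay": 0,"az": 0},{"gripper": 0.6,"x": 0,"y": 0,"z": 0,"ax": 0,"ay": 0,"az": 0},{"gripper": 1,"x": 0,"y": 0,"z": 0,"ax": 0,"ay": 0,"az": 0},{"gripper": 1,"x": 0,"y": 0,"z": 0,"ax": 0,"ay": 0,"az": 0},{"gripper": 1,"x": 0,"y": 0,"z": 0,"ax": 0,"ay": 0,"az": 0}]'

```text
clock: 3.25
position: [539.1, -240.7, 33.5]
ee_rot: [-0.541, 0.841, -0.001, 0.001]
contact_force: [-1.5, 1.3, 6.9]
gripper_width: 9.0
grasp_force: 59.4
```

send_rows --targets '[{"gripper": 1,"x": 0,"y": 0,"z": 0,"ax": 0,"ay": 0,"az": 0},{"gripper": 1,"x": 0,"y": 0,"z": 0,"ax": 0,"ay": 0,"az": 0},{"gripper": 1,"x": 0,"y": 0,"z": -0.5,"ax": 0,"ay": 0,"az": 0},{"gripper": 1,"x": 0,"y": 0,"z": -1,"ax": 0,"ay": 0,"az": 0},{"gripper": 1,"x": 0,"y": 0,"z": -1,"ax": 0,"ay": 0,"az": 0}]'

```text
clock: 3.67
position: [538.0, -240.6, 57.1]
ee_rot: [-0.541, 0.841, 0.0, -0.0]
contact_force: [0.1, 0.7, -1.0]
gripper_width: 8.9
grasp_force: 58.4
```

send_rows --targets '[{"gripper": 1,"x": 0,"y": 0,"z": -2.5,"ax": 0,"ay": 0,"az": 0},{"gripper": 1,"x": 0,"y": 0,"z": -3.5,"ax": 0,"ay": 0,"az": 0},{"gripper": 1,"x": 0,"y": 0,"z": -4,"ax": 0,"ay": 0,"az": 0},{"gripper": 1,"x": 0,"y": 0,"z": -4,"ax": 0,"ay": 0,"az": 0},{"gripper": 1,"x": 0,"y": 0,"z": -3,"ax": 0,"ay": 0,"az": 0}]'

```text
clock: 4.08
position: [538.8, -241.0, 231.4]
ee_rot: [-0.541, 0.841, -0.002, 0.002]
contact_force: [-0.1, 0.4, -0.5]
gripper_width: 9.3
grasp_force: 58.5
```

send_rows --targets '[{"gripper": 1,"x": -2,"y": 0.7,"z": 0,"ax": 0,"ay": 0,"az": 0},{"gripper": 1,"x": -3,"y": 1.1,"z": 0,"ax": 0,"ay": 0,"az": 0},{"gripper": 1,"x": -3.5,"y": 1.3,"z": 0,"ax": 0,"ay": 0,"az": 0},{"gripper": 1,"x": -3.5,"y": 1.3,"z": 0,"ax": 0,"ay": 0,"az": 0},{"gripper": 1,"x": -3.5,"y": 1.3,"z": 0,"ax": 0,"ay": 0,"az": 0}]'

```text
clock: 4.5
position: [550.2, -74.6, 227.6]
ee_rot: [-0.541, 0.841, -0.0, 0.001]
contact_force: [1.4, 0.1, -1.3]
gripper_width: 9.1
grasp_force: 58.7
```

send_rows --targets '[{"gripper": 1,"x": -3.5,"y": 1.3,"z": 0,"ax": 0,"ay": 0,"az": 0},{"gripper": 1,"x": -3.5,"y": 1.3,"z": 0,"ax": 0,"ay": 0,"az": 0},{"gripper": 1,"x": -3.5,"y": 1.3,"z": 0,"ax": 0,"ay": 0,"az": 0},{"gripper": 1,"x": -3.5,"y": 1.3,"z": 0,"ax": 0,"ay": 0,"az": 0},{"gripper": 1,"x": -3,"y": 1.1,"z": 0,"ax": 0,"ay": 0,"az": 0}]'

```text
clock: 4.92
position: [563.5, 107.3, 227.6]
ee_rot: [-0.541, 0.841, -0.0, 0.001]
contact_force: [0.9, -0.9, -1.9]
gripper_width: 9.1
grasp_force: 58.7
```

send_rows --targets '[{"gripper": 1,"x": -3,"y": 1.1,"z": 0,"ax": 0,"ay": 0,"az": 0},{"gripper": 1,"x": -2,"y": 0.8,"z": 0,"ax": 0,"ay": 0,"az": 0},{"gripper": 1,"x": 0,"y": 0,"z": 0,"ax": 0,"ay": 0,"az": -6},{"gripper": 1,"x": 0,"y": 0,"z": 0,"ax": 0,"ay": 0,"az": -6},{"gripper": 1,"x": 0,"y": 0,"z": 0,"ax": 0,"ay": 0,"az": -6}]'

```text
clock: 5.33
position: [566.9, 159.0, 227.2]
ee_rot: [-0.668, 0.744, -0.0, 0.0]
contact_force: [-0.4, -0.6, -2.1]
gripper_width: 8.7
grasp_force: 58.5
```

send_rows --targets '[{"gripper": 1,"x": 0,"y": 0,"z": 0,"ax": 0,"ay": 0,"az": -6},{"gripper": 1,"x": 0,"y": 0,"z": 0,"ax": 0,"ay": 0,"az": -6},{"gripper": 1,"x": 0,"y": 0,"z": 0,"ax": 0,"ay": 0,"az": -6},{"gripper": 1,"x": 0,"y": 0,"z": 0,"ax": 0,"ay": 0,"az": -6},{"gripper": 1,"x": 0,"y": 0,"z": 0,"ax": 0,"ay": 0,"az": -3}]'

```text
clock: 5.75
position: [567.0, 158.2, 227.4]
ee_rot: [0.823, -0.568, 0.0, -0.001]
contact_force: [0.2, 0.0, -1.8]
gripper_width: 9.1
grasp_force: 58.5
```

Next, tilt by 52° about the tool's -x axis at this height and check.

send_rows --targets '[{"gripper": 1,"x": 0,"y": 0,"z": 0,"ax": -5,"ay": 0,"az": 0},{"gripper": 1,"x": 0,"y": 0,"z": 0,"ax": -5,"ay": 0,"az": 0},{"gripper": 1,"x": 0,"y": 0,"z": 0,"ax": -5,"ay": 0,"az": 0},{"gripper": 1,"x": 0,"y": 0,"z": 0,"ax": -5,"ay": 0,"az": 0},{"gripper": 1,"x": 0,"y": 0,"z": 0,"ax": -5,"ay": 0,"az": 0}]'

```text
clock: 6.17
position: [567.5, 158.4, 228.0]
ee_rot: [0.802, -0.556, -0.124, 0.178]
contact_force: [0.5, 0.0, -1.9]
gripper_width: 9.2
grasp_force: 58.8
```

send_rows --targets '[{"gripper": 1,"x": 0,"y": 0,"z": 0,"ax": -6,"ay": 0,"az": 0},{"gripper": 1,"x": 0,"y": 0,"z": 0,"ax": -6,"ay": 0,"az": 0},{"gripper": 1,"x": 0,"y": 0,"z": 0,"ax": -6,"ay": 0,"az": 0},{"gripper": 1,"x": 0,"y": 0,"z": 0,"ax": -6,"ay": 0,"az": 0},{"gripper": 1,"x": 0,"y": 0,"z": 0,"ax": -3,"ay": 0,"az": 0}]'

```text
clock: 6.58
position: [567.7, 158.6, 224.5]
ee_rot: [0.737, -0.512, -0.252, 0.362]
contact_force: [-0.4, -0.0, -3.0]
gripper_width: 8.7
grasp_force: 59.0
```

```bash
python3 - <<'E'
from h import *
from scipy.spatial.transform import Rotation as R
s=arm.read_state(); m,im,d=get('wrist','w2.png'); m,im,d=get('top')
M=R.from_quat(s['ee_rot']).as_matrix(); T=np.array(s['position']); print(M.round(2),T.round(),np.round(s['joints'],2))
cv2.imwrite('pics/t2.png',cv2.resize(im[100:300,160:420,::-1],None,fx=3,fy=3))
for x in('label','notch','tile_centre'):
  for b in arm.boxes_of('top',x)[:2]:
    r=b['rect']; u,v=r[0]+r[2]/2,r[1]+r[3]/2
    print(x,round(b['score'],2),np.round(r),world(m,[[u,v]],d[int(v),int(u)]).round())
g=T-19*M[:,2]
print('label pred',(g+M@np.array([-57,5,19])).round(),'tilt',np.degrees(np.arccos(M[2,1])))
E
```

```text
[[ 0.35 -0.57 -0.74]
 [-0.94 -0.21 -0.28]
 [-0.    0.79 -0.61]] [568. 159. 224.] [ 0.49  0.82  0.52 -0.13 -2.18 -0.16]
label 0.92 [218. 159.  54.  36.] [[561. 174. 231.]]
label 0.77 [437. 111.  38.  24.] [[ 747. -335.   49.]]
notch 0.71 [442. 304.  43.  30.] [[ 247. -343.   42.]]
notch 0.68 [393. 272.  29.  48.] [[ 300. -206.   40.]]
tile_centre 0.79 [396. 274.  25.  41.] [[ 306. -204.   53.]]
tile_centre 0.66 [215. 155.  57.  38.] [[567. 177. 233.]]
label pred [545. 211. 228.] tilt 37.65695519489773
```

View pics/t2.png

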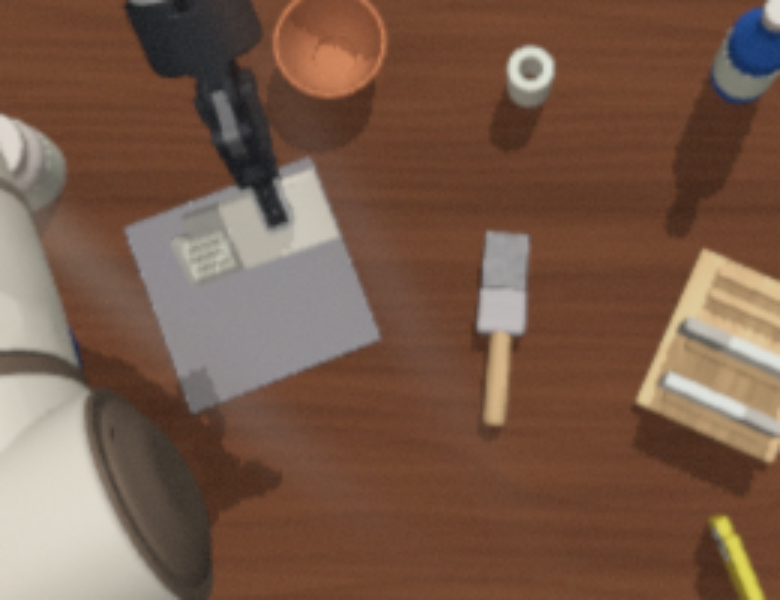

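View pics/w2.png

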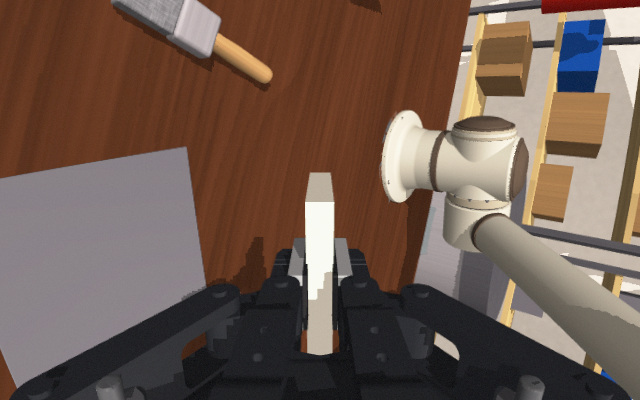

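The label is up and over the card, seen at (208,255) in the crop. The forearm hangs over the bucket, so I'll check clearance before lowering to about 15 cm.

```bash
python3 - <<'E'
from h import *
m,im,d=get('scene','s2.png'); P=cloud(m,d)
for r in arm.boxes_of('scene','bucket')[:1]: print(r)
m,im,d=get('top'); P=cloud(m,d)
s=P[::1,::1].reshape(-1,3)
for y in range(160,520,60):
    q=s[(abs(s[:,1]-y)<20)&(s[:,2]>200)&(s[:,0]<800)&(s[:,0]>0)]
    if len(q): print(y,q.min(0).round(),q.max(0).round())
E
```

```text
{'rect': [393.8, 245.9, 75.3, 71.2], 'score': 0.85}
160 [169. 140. 218.] [744. 180. 602.]
220 [205. 200. 219.] [800. 240. 603.]
280 [226. 260. 380.] [798. 300. 605.]
340 [269. 320. 403.] [778. 360. 605.]
400 [656. 380. 421.] [750. 420. 482.]
```

View pics/s2.png

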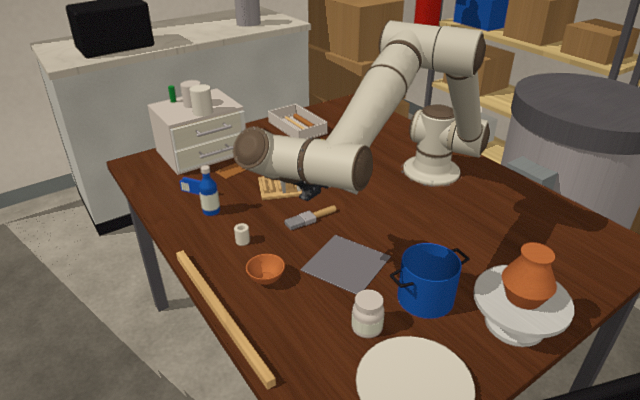

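The forearm is about 400 mm up, well clear of the bucket. Lowering now.

send_rows --targets '[{"gripper": 1,"x": 0,"y": -1.2,"z": 0.9,"ax": 0,"ay": 0,"az": 0},{"gripper": 1,"x": 0,"y": -1.6,"z": 1.2,"ax": 0,"ay": 0,"az": 0},{"gripper": 1,"x": 0,"y": -1.6,"z": 1.2,"ax": 0,"ay": 0,"az": 0},{"gripper": 1,"x": 0,"y": -1.2,"z": 0.9,"ax": 0,"ay": 0,"az": 0},{"gripper": 1,"x": 0,"y": 0,"z": 0,"ax": 0,"ay": 0,"az": 0}]'

```text
clock: 7.4
position: [567.0, 158.6, 154.2]
ee_rot: [0.738, -0.512, -0.251, 0.362]
contact_force: [-0.7, 0.0, -1.8]
gripper_width: 9.4
grasp_force: 59.0
```

send_rows --targets '[{"gripper": 1,"x": 0,"y": 0,"z": 0,"ax": 0,"ay": 0,"az": 0},{"gripper": 1,"x": 0,"y": 0,"z": 0,"ax": 0,"ay": 0,"az": 0},{"gripper": 1,"x": 0,"y": 0,"z": 0,"ax": 0,"ay": 0,"az": 0},{"gripper": 1,"x": 0,"y": 0,"z": 0,"ax": 0,"ay": 0,"az": 0},{"gripper": 1,"x": 0,"y": 0,"z": 0,"ax": 0,"ay": 0,"az": 0}]'

```text
clock: 7.82
position: [568.7, 158.9, 157.4]
ee_rot: [0.739, -0.513, -0.249, 0.359]
contact_force: [0.1, 0.0, -1.0]
gripper_width: 9.1
grasp_force: 59.0
```

```bash
python3 - <<'E'
from h import *
from scipy.spatial.transform import Rotation as R
s=arm.read_state(); m,im,d=get('top')
M=R.from_quat(s['ee_rot']).as_matrix(); T=np.array(s['position']); print(T.round(),abs(np.array(s['joint_vel'])).max())
cv2.imwrite('pics/t3.png',cv2.resize(im[130:250,180:300,::-1],None,fx=4,fy=4))
P=cloud(m,d); q=P[130:250,190:300].reshape(-1,3); c=im[130:250,190:300].reshape(-1,3)
k=(q[:,2]>100)&(q[:,2]<200)&(c.min(1)>110); q=q[k]
w,v=np.linalg.eigh(np.cov(q.T)); print(q.mean(0).round(),q.min(0).round(),q.max(0).round(),'long',v[:,2].round(2),'normal',v[:,0].round(2))
print('label pred',(T-19*M[:,2]+M@np.array([-57,5,19])).round())
E
```

```text
[569. 159. 157.] 0.006265634360084535
[564. 177. 164.] [526. 119. 146.] [605. 232. 188.] long [-0.37  0.93 -0.02] normal [-0.56 -0.21  0.8 ]
label pred [546. 211. 161.]
```

View pics/t3.png

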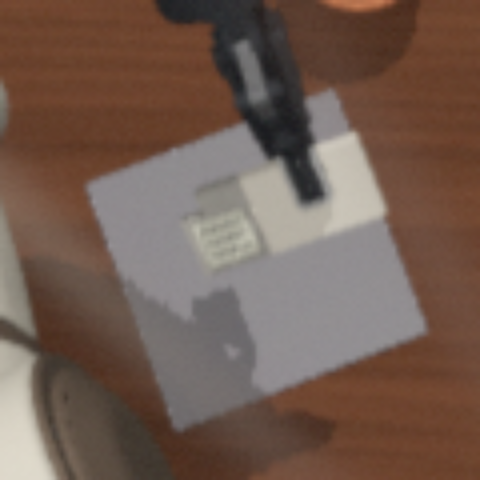

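The label, at (223,237) in the crop, faces up over the card. The long edges are level, the label face is about 37° from straight up, and the grip is on the glaze. Everything is still, so I'm handing it in.

```bash
python3 -c "
from bench import arm
print(arm.job_done())"
```

```text
the job is handed in; nothing more can be done
None
```

I handed the job in with the notched tile held by its glazed end about 16 cm above the table, label over the card and about 37° from straight up, long edges level; no verdict came back.

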